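# Slide a food pack under the sealing frame and hold the cam lever at full lift

### The job

At the small pack sealing press, slide the carrier with the pack along its rails by its upright post, toward the frame, until it clicks home at the end stops under the sealing frame. Then take the cam lever by its black grip bar, swing it up to the point of highest lift (lever standing straight up), so that the pack's rim is pressed up against the frame, and hold it there: it springs back if let go, so finish while still holding the lever at the top. Leave the label roll, the salt shaker and the tape roll standing where they are.

Things in the scene. Friction and masses are not known exactly. Their poses are not given: they have to be found in the camera images.
- press: Press bed fixed to the table: base plate 200 (x) x 410 (y) x 10 mm with two rails along its y. Origin on the table top, z up. The carrier is slid toward press +y; the -x side faces the robot and carries the lever. Sealing position (pack centre when home): x 0, y +80 mm; four thin posts there (x +-91, y +1 and +159, tops z 134 mm) carry a flat open steel frame 160 x 176 mm, z 103 to 111 mm.
- carrier (a joint): Slide of the carrier along press +y, in m: 0 = far back, 0.170 = home at the end stops under the frame (it goes no farther). Starts at 0 to 0.08. It slides at about 2 N; in the last 10 mm it needs about 6 N to pass a sprung ball, which then keeps it from running back.
- post_top (a point): Top centre of the carrier's upright round steel post, 18 mm in diameter; top 105 mm above the table, foot at 53 mm (26 mm collar, 6 mm high). It stands on the carrier 115 mm behind (press -y) the centre of the clear pack of croquettes (143 x 159 mm, rim 91 mm above the table). Push it toward press +y or pinch it from above.
- nest (a joint): How far the pack in its nest has been lifted out of the carrier, in m: 0 = down; about 0.0146 at full lift with the carrier home.
- seal_frame (a joint): How far the sprung sealing frame has been pushed up by the pack's rim, in m: 0 = untouched, about 0.0025 at full lift.
- cam_lever (a joint): Lever angle in rad: 0 = rest, leaning to the press's +y side, 1.4 rad from upright; 1.4 = straight up, highest lift of the cam; past that the lift falls (end of travel 1.9). A spring always drives it back to 0: about 3 N at the bar to hold, up to 5 N to raise. It turns about an axis along press x through pivot, from +y over the top toward -y.
- grip_bar (a point): Centre of the black grip bar at the lever's end: 15 mm in diameter, about 60 mm long, parallel to press x, sticking out to press -x from the 11 mm lever rod; 150 mm from the lever's axis. 50 mm above the table at rest, 175 mm at the top. Pinch it from above across press y and let it turn in the fingers, or push it.
- pivot (a point): Point on the lever's turning axis, 25 mm above the table, in the same plane across the axis as grip_bar; at press x -145, y +80 mm.
- label_roll: Bystander: white roll of labels standing on end, 67 x 73 x 40 mm, origin under its centre. Leave alone.
- shaker: Bystander: salt shaker, 44 mm across, 90 mm high, origin under its centre. Leave standing.
- tape: Bystander: roll of brown tape lying flat, 96 x 95 x 48 mm, origin under its centre. Leave alone.

How it is judged:
By the outcome, as a careful person would: the job done as asked, in the order asked, and still so for the second after the job is handed in, while the arm keeps its last pose, push and grip.
It also fails if it takes over 54 s, if anything falls off the work surface, if the arm or the gripper's body presses on something with over 40 N, if the wrist force passes 120 N, or if a joint passes its speed limit or range.

### The arm

A 6-joint arm with a two-finger parallel gripper is mounted at the origin on a cart in front of the work surface, level with it; the furniture and walls round the work are solid. World frame = base frame: x ahead of the robot, y to its left, z up, the work surface at z = 0. Lengths are in m, angles in rad, forces in N, time in s.
With the tool pointing down it reaches from about 0.275 to 0.875 m from the base axis. Payload 12.5 kg.
Tool frame: the origin (TCP) lies at the very end of the fingers, on their centre line; the grasp point (between the pads) lies 19 mm behind it; z points along the fingers, y is the line along which they close (so a half turn about z gives the same grasp; the last joint's range is limited). The gripper opens to 85 mm and grips with 20 to 120 N. Pads are 22 mm wide; open, the fingers measure 114 mm over their backs; the gripper's body (76 mm by 85 mm) begins 54 mm behind the grasp point. The pads swing forward as they close: fully open they stand 13 mm farther back than shut.
Start: joints at [-1.233, 0.351, 1.652, -0, 1.139, -0.085], TCP at [0.226, -0.502, 0.231] pointing down, gripper open.
Joint ranges: [-2.75, 2.75], [-0.79, 2.1], [0.01, 2.65], [-1.57, 4.71], [0.07, 3.14], [-2.87, 2.87]. Speed limits (rad/s): [2.22, 2.22, 2.79, 3.14, 3.14, 3.14].

### API

Orientations are given as a 3x3 rotation matrix whose columns are the frame's x, y, z axes.
In Python, from bench import manip gives the robot as it stands. Calls block until the motion is done:
- manip.move_ptp(position, orientation): joint-space move of the TCP to a pose.
- manip.move_l(position, attitude=None, max_speed=0.15): straight line of the TCP; attitude=None keeps the orientation; max_speed is the mean speed in m/s.
- manip.move_j(angles): joint-space move.
- manip.set_gripper(opening, effort=None): opening from 0.0 (shut) to 1.0 (fully open); effort is the grip in N (None keeps the last); returns when the fingers have stopped.
- manip.dwell(seconds).
- manip.inverse_kinematics(position, orientation): joint angles nearest the present ones, or None.
- manip.grab_frame(name): name is "scene" or "top" or "wrist"; returns (picture, depth): 400x640x3 uint8, red, green, blue; 400x640 float32, m along the optical axis (not along the pixel's ray), 0 where there is no reading.
- manip.get_calibration(name): a dict with "camera_matrix" (3x3 intrinsics, pixels), "k1" (the pictures are not rectified: a ray, as slopes to the right and down, at radius r is drawn at 1 + k1 r^2 times it, then the intrinsics apply), "R" (3x3) and "t" (3): a world point X has camera coordinates R X + t. Camera axes: x right, y down, z forward; pixel columns grow to the right and rows downward; lengths in m; the calibration is good to about 2 mm. A picture is of the moment at which its call begins: read the wrist's pose just before it. get_calibration takes no time and is no camera call; for the wrist camera it gives the pose at the moment of the call.
A pose or a line that the arm cannot do raises manip.Unreachable and nothing moves.
- manip.sign_off(): hands the job in; it is judged then, once.
Trained networks look in the newest picture that a camera, given by its name, has taken for a name from the list of things; names that differ only in an ending like _2 or _b are one class to them, and where a whole thing is asked for, a point or a joint stands for the part that bears it (a point fixed in the world has none). Each returns a list of dicts, best first, with "confidence" (0 to 1); they miss things now and then, are a little off and sometimes report something else, mostly with a low value. They report only what shows in the picture. A call takes as long as a camera call.
- manip.look_for(camera, name): "at" ([x, y, z] in m, in world coordinates, good to about 4 mm: the middle of the surface that is visible of it).
Readings, each from a call of its own:
- manip.current_time(): time.
- manip.current_qpos(): joint angles.
- manip.current_joint_vel(): joint speeds.
- manip.current_joint_torque(): joint torques, N m.
- manip.current_ee_pos(): TCP position.
- manip.current_tcp_rot(): TCP orientation.
- manip.current_force(): force on the tool from outside, world axes, zero at the start.
- manip.current_ft_torque(): the same for the moment, N m.
- manip.current_grip_width(): opening from 0.0 (shut) to 1.0 (fully open).
- manip.current_grip_force(): force on a finger pad.
Only numpy, scipy, OpenCV 4.12 (cv2) and the standard library are available. Lean on these libraries where they do the work, as an engineer would, in place of code of your own. Each camera call takes 0.05 s, during which the arm holds its last target. There are 200 camera calls.

## Working session

There is one attempt and no reset: what is moved stays moved. The work goes in short steps, each a Python script; the robot and the scene stay as the last script left them, time stands still between calls to the robot, and variables do not carry over. Pictures are saved under pics/ and viewed, at most 10 in all, crops included, and the job is handed in when it is done.

```bash
mkdir -p pics; ls; python3 - <<'E'
from bench import manip
import cv2,numpy as np
for c in ["scene","top"]:
    im,d=manip.grab_frame(c); cv2.imwrite(f"pics/{c}0.png",im[:,:,::-1])
    for n in ["press","post_top","grip_bar","pivot","carrier","cam_lever","seal_frame","label_roll","shaker","tape"]:
        r=manip.look_for(c,n); print(c,n,[(np.round(q["at"],3).tolist(),round(q["confidence"],2)) for q in r[:2]])
print(manip.current_time(),manip.current_ee_pos(),manip.current_tcp_rot())
E
```

```text
pics
scene press [([0.542, 0.008, 0.052], 0.88)]
scene post_top []
scene grip_bar [([0.45, 0.091, 0.044], 0.72), ([0.566, -0.089, 0.063], 0.18)]
scene pivot [([0.544, 0.008, 0.049], 0.66)]
scene carrier [([0.56, -0.087, 0.064], 0.61), ([0.545, 0.006, 0.049], 0.23)]
scene cam_lever [([0.447, 0.096, 0.044], 0.81)]
scene seal_frame [([0.566, 0.028, 0.113], 0.64)]
scene label_roll [([0.422, -0.198, 0.011], 0.48)]
scene shaker [([0.43, -0.088, 0.046], 0.93), ([0.572, -0.077, 0.076], 0.44)]
scene tape [([0.321, 0.407, 0.034], 0.57)]
top press [([0.579, -0.053, 0.054], 0.78), ([0.439, -0.095, 0.078], 0.48)]
top post_top [([0.599, -0.137, 0.056], 0.98)]
top grip_bar [([0.456, 0.095, 0.05], 0.93)]
top pivot [([0.579, -0.059, 0.057], 0.83)]
top carrier []
top cam_lever [([0.44, -0.218, 0.038], 0.2)]
top seal_frame [([0.573, 0.022, 0.113], 0.77)]
top label_roll [([0.438, -0.216, 0.037], 0.75), ([0.571, 0.017, 0.112], 0.46)]
top shaker [([0.437, -0.093, 0.078], 0.6), ([0.453, 0.096, 0.046], 0.17)]
top tape [([0.333, 0.405, 0.046], 0.68)]
1.1 [ 0.22567985 -0.50155354  0.23130898] [[ 9.11944160e-01  4.10314328e-01  1.53629660e-06]
 [ 4.10314328e-01 -9.11944160e-01 -2.57636145e-05]
 [-9.17016346e-06  2.41253423e-05 -1.00000000e+00]]
```

View pics/scene0.png

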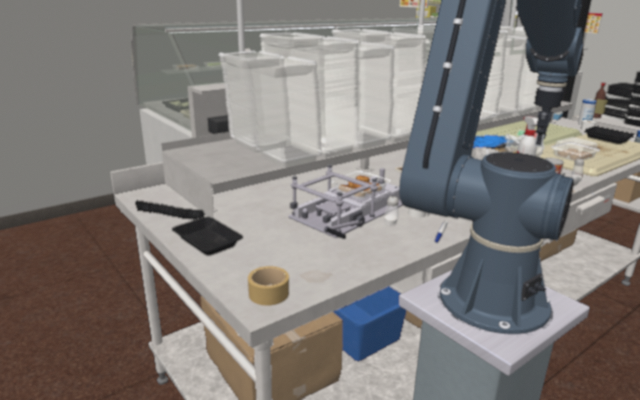

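View pics/top0.png

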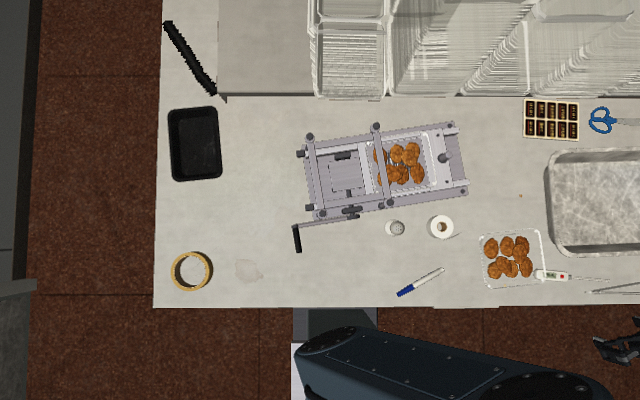

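```bash
cat > h.py <<'E'
from bench import manip
import cv2,numpy as np
def w(c,uv,d=None,z=None,K=None):
    """pixel -> world, by depth d or on plane z"""
    K=K or manip.get_calibration(c); A=np.array(K["camera_matrix"]);R=np.array(K["R"]);t=np.array(K["t"])
    p=cv2.undistortPoints(np.array([[uv]],float),A,np.zeros(5))[0,0]; q=p.copy()
    for _ in range(20): q=p/(1+K["k1"]*(q@q))
    ray=R.T@np.array([*q,1]); o=-R.T@t
    return o+ray*(d if z is None else (z-o[2])/ray[2])
E
python3 - <<'E'
from h import *
im,d=manip.grab_frame("top")
cv2.imwrite("pics/topc.png",cv2.resize(im[100:270,280:480,::-1],(800,680),interpolation=cv2.INTER_CUBIC)[:600])
for uv in [(444,157),(310,136),(322,215),(376,127),(388,205)]:
    print(uv,[np.round(w("top",(uv[0]+a,uv[1]+b),d[uv[1]+b,uv[0]+a]),3).tolist() for a,b in [(0,0),(1,1),(-1,-1)]])
K=manip.get_calibration("top");print(K["camera_matrix"],-np.array(K["R"]).T@K["t"])
# world XYZ map -> press base plate fit, grip bar by height/colour
vs,us=np.mgrid[100:280,270:490]
P=np.array([w("top",(u,v),d[v,u],K=K) for v,u in zip(vs.ravel(),us.ravel())]).reshape(*vs.shape,3); np.save("P.npy",P)
c=im[100:280,270:490].astype(int).max(2)
z=P[...,2]
for nm,m in [("post tops",(z>.125)&(z<.15)),("frame",(z>.1)&(z<.118)),("bar",(z>.03)&(c<70)&(P[...,1]>.05)&(P[...,0]<.5))]:
    n,l,st,ce=cv2.connectedComponentsWithStats(m.astype(np.uint8))
    for i in range(1,n):
        if st[i,4]>3: print(nm,st[i,4],np.round(ce[i]+[270,100],1),P[l==i].mean(0).round(4),P[l==i].min(0).round(3),P[l==i].max(0).round(3))
E
```

```text
(444, 157) [[0.608, -0.218, 0.088], [0.606, -0.221, 0.086], [0.61, -0.215, 0.09]]
(310, 136) [[0.648, 0.108, 0.136], [0.646, 0.106, 0.132], [0.651, 0.111, 0.133]]
(322, 215) [[0.466, 0.081, 0.133], [0.463, 0.079, 0.132], [0.468, 0.084, 0.132]]
(376, 127) [[0.67, -0.045, 0.135], [0.668, -0.048, 0.132], [0.673, -0.043, 0.132]]
(388, 205) [[0.489, -0.073, 0.119], [0.487, -0.076, 0.112], [0.491, -0.07, 0.123]]
[[424.88104419   0.         313.60105402]
 [  0.         424.88104419 194.85209547]
 [  0.           0.           1.        ]] [0.42253695 0.11763286 1.10021203]
post tops 42 [375.9 124.8] [ 0.6755 -0.0454  0.1328] [ 0.668 -0.053  0.129] [ 0.682 -0.039  0.137]
post tops 44 [309.1 135.5] [0.6499 0.1105 0.1324] [0.643 0.104 0.128] [0.658 0.118 0.136]
post tops 42 [390.  201.7] [ 0.4958 -0.0747  0.1331] [ 0.488 -0.082  0.13 ] [ 0.504 -0.068  0.136]
post tops 41 [322.  212.8] [0.4707 0.0813 0.1327] [0.463 0.074 0.13 ] [0.477 0.088 0.137]
frame 2019 [348.4 170.3] [0.5723 0.0175 0.1098] [ 0.46  -0.084  0.101] [0.684 0.12  0.117]
frame 43 [448.5 154.1] [ 0.6121 -0.2235  0.1039] [ 0.603 -0.233  0.1  ] [ 0.62  -0.216  0.108]
bar 14 [310.6 208.2] [0.4854 0.1064 0.0621] [0.481 0.101 0.059] [0.496 0.118 0.065]
bar 4 [325.  212.5] [0.4713 0.0745 0.1326] [0.468 0.074 0.131] [0.475 0.075 0.134]
bar 150 [296.8 239.3] [0.41   0.1403 0.0621] [0.379 0.118 0.048] [0.445 0.15  1.1  ]
```

View pics/topc.png

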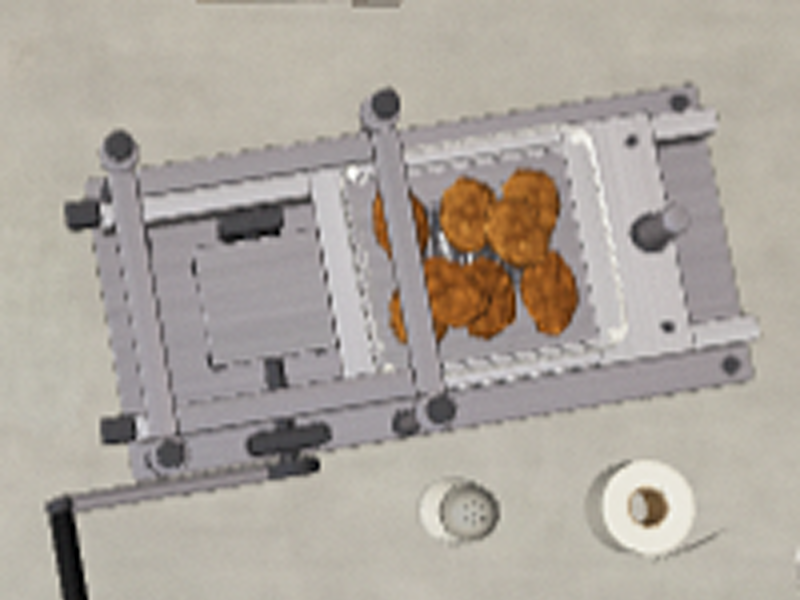

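```bash
cat >> h.py <<'E'
C=np.array([.5730,.0179]); a=np.arctan2(.0254,.156)
ex=np.array([np.cos(a),np.sin(a)]); ey=np.array([-np.sin(a),np.cos(a)])
RT=np.column_stack([[*ex,0],[*-ey,0],[0,0,-1]])
def pr(x,y,z): return np.array([*(C+x*ex+(y-.08)*ey),z])   # press coords -> world
def inv(p): q=np.array(p[:2])-C; return np.round([q@ex,q@ey+.08,p[2]],4)
def F(): f=np.array(manip.current_force()); return np.round([f[:2]@ex,f[:2]@ey,f[2]],2)
E
python3 - <<'E'
from h import *
manip.set_gripper(0.0,30)
for i,y in enumerate([-.215,-.25]):
    manip.move_ptp(pr(-.03,y,.26),RT)
    im,d=manip.grab_frame("wrist"); K=manip.get_calibration("wrist"); cv2.imwrite(f"pics/w{i}.png",im[:,:,::-1])
    for n in ["post_top"]: print(n,[(inv(q["at"]),round(q["confidence"],2)) for q in manip.look_for("wrist",n)])
    vs,us=np.mgrid[0:400:2,0:640:2]; P=np.array([w("wrist",(u,v),d[v,u],K=K) for v,u in zip(vs.ravel(),us.ravel())])
    ok=(d[::2,::2].ravel()>0)&(abs(P[:,2]-.105)<.004)&(np.hypot(*(P[:,:2]-pr(0,-.165,0)[:2]).T)<.03)
    print(ok.sum(),inv(P[ok].mean(0)) if ok.any() else 0)
print(manip.current_time(),F())
E
```

```text
post_top [(array([ 0.0092, -0.0861,  0.0541]), 0.76), (array([-0.1429, -0.0241,  0.0585]), 0.64)]
79 [-1.000e-04 -1.632e-01  1.048e-01]
post_top [(array([ 0.007 , -0.0847,  0.055 ]), 0.95)]
74 [-0.0004 -0.1628  0.105 ]
3.9667 [ 0.48 -0.26 -0.14]
```

View pics/w0.png

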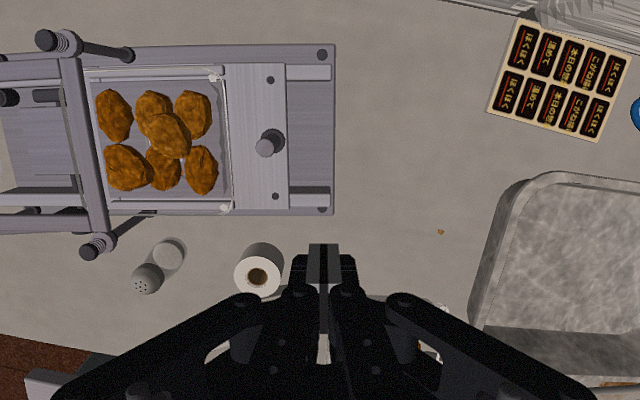

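The wrist view shows the post at (268,143), the shut fingers at (323,260), and a free lane behind the post. The wrist and top views both put the post at press (0, -163 mm), height 105 mm. Next I push.

```bash
python3 - <<'E'
from h import *
manip.move_ptp(pr(0,-.215,.14),RT); manip.move_l(pr(0,-.215,.072))
manip.move_l(pr(0,-.08,.072),max_speed=.1); print(inv(manip.current_ee_pos()),F())
y=-.08
while y<-.04:
    y+=.003; manip.move_l(pr(0,y,.072),max_speed=.04); f=F(); print(round(y,3),f, inv(manip.current_ee_pos())[1])
    if f[1]<-12: break
print(manip.current_time())
im,d=manip.grab_frame("top"); cv2.imwrite("pics/top1.png",cv2.resize(im[100:270,280:480,::-1],(700,595)))
K=manip.get_calibration("top")
P=np.array([w("top",(u,v),d[v,u],K=K) for v in range(130,200) for u in range(370,470)])
ok=(abs(P[:,2]-.105)<.003)&(np.hypot(*(P[:,:2]-pr(0,-.035,0)[:2]).T)<.02); print(ok.sum(),inv(P[ok].mean(0)) if ok.any() else 0)
E
```

```text
[-0.0002 -0.0802  0.0718] [-0.5  -0.27 -0.56]
-0.077 [0.22 0.04 0.8 ] -0.0769
-0.074 [-0.75  0.59 -0.27] -0.0738
-0.071 [ 0.09 -0.07 -0.44] -0.0708
-0.068 [ 0.23 -0.26 -0.59] -0.0677
-0.065 [-0.95  0.65 -0.12] -0.0647
-0.062 [ 0.56  0.2  -0.71] -0.0617
-0.059 [-0.38 -0.97 -0.98] -0.0588
-0.056 [-0.73 -3.88 -0.77] -0.0562
-0.053 [ -1.63 -21.02  -4.12] -0.0559
8.8917
0 0
```

```bash
python3 - <<'E'
from h import *
manip.move_l(pr(0,-.08,.072),max_speed=.1); manip.move_l(pr(0,-.09,.25),max_speed=.25)
manip.move_ptp(pr(-.05,-.14,.26),RT)
im,d=manip.grab_frame("wrist");K=manip.get_calibration("wrist"); cv2.imwrite("pics/w2.png",im[:,:,::-1])
vs,us=np.mgrid[0:400:2,0:640:2]; P=np.array([w("wrist",(u,v),d[v,u],K=K) for v,u in zip(vs.ravel(),us.ravel())])
ok=(abs(P[:,2]-.105)<.004)&(np.hypot(*(P[:,:2]-pr(0,-.037,0)[:2]).T)<.025)&(d[::2,::2].ravel()>0)
print(ok.sum(),inv(P[ok].mean(0)))
print(manip.current_time())
E
```

```text
80 [-0.     -0.0335  0.105 ]
10.6667
```

View pics/w2.png

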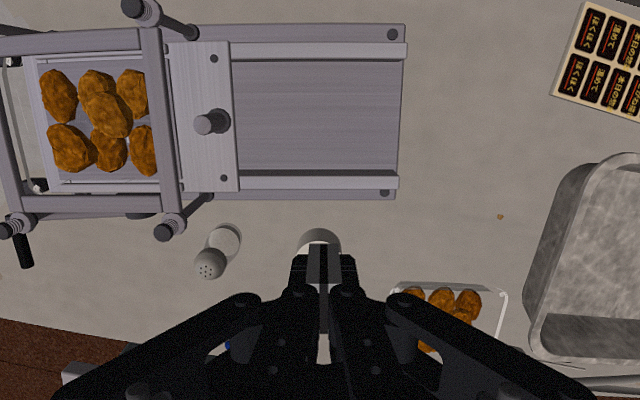

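Post at (208,123) and under the frame's edge; it measures y = -33.5 mm, so the carrier is home. Next I measure the grip bar from two wrist positions.

```bash
python3 - <<'E'
from h import *
manip.move_ptp(pr(-.15,.08,.27),RT)
for i,(x,y) in enumerate([(-.19,.2),(-.2,.24)]):
    manip.move_ptp(pr(x,y,.22),RT)
    im,d=manip.grab_frame("wrist");K=manip.get_calibration("wrist"); cv2.imwrite(f"pics/w{3+i}.png",im[:,:,::-1])
    print([(inv(q["at"]),round(q["confidence"],2)) for q in manip.look_for("wrist","grip_bar")])
    vs,us=np.mgrid[0:400:2,0:640:2]; P=np.array([w("wrist",(u,v),d[v,u],K=K) for v,u in zip(vs.ravel(),us.ravel())])
    p=np.array([inv(q) for q in P])
    ok=(p[:,2]>.04)&(p[:,2]<.07)&(abs(p[:,1]-.228)<.03)&(p[:,0]<-.125)&(p[:,0]>-.2)&(d[::2,::2].ravel()>0)
    print(ok.sum()); 
    if ok.any(): print(p[ok].mean(0),np.percentile(p[ok],2,axis=0),np.percentile(p[ok],98,axis=0))
print(manip.current_time())
E
```

```text
[(array([-0.1094,  0.1969,  0.0464]), 0.96)]
208
[-0.1488226   0.22865529  0.05659327] [-0.171786  0.222214  0.051356] [-0.1267    0.235986  0.059   ]
[(array([-0.1124,  0.1942,  0.046 ]), 0.72)]
224
[-0.14837455  0.22920179  0.05626339] [-0.172954  0.2226    0.052392] [-0.1252    0.2356    0.058754]
12.7083
```

View pics/w3.png

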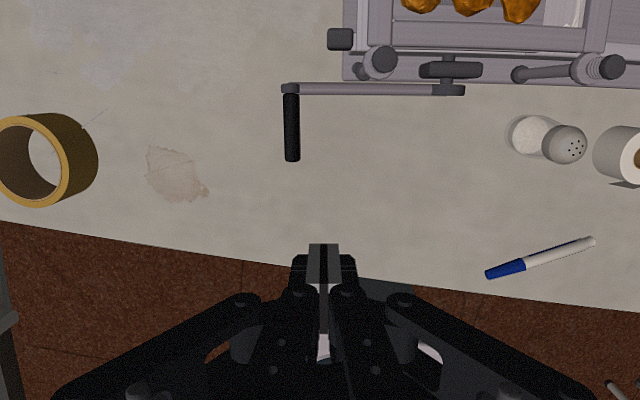

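Bar at (291,125), axis at y = 229 mm and z ≈ 51 mm; this agrees with the geometry. Next I grasp it and swing.

```bash
python3 - <<'E'
from h import *
X=-.15
manip.set_gripper(.55,30)
manip.move_ptp(pr(X,.2285,.12),RT); manip.move_l(pr(X,.2285,.032)); print(F())
manip.set_gripper(0.0,30); print("grip",manip.current_grip_width(),manip.current_grip_force(),F(),manip.current_time())
for th in np.linspace(.1,1.4,14):
    b=1.4-th; manip.move_l(pr(X,.08+.15*np.sin(b),.025+.15*np.cos(b)-.019),max_speed=.06)
    f=F(); print(round(th,2),f,inv(manip.current_ee_pos()),round(manip.current_grip_width(),3))
    if np.abs(f).max()>30: break
manip.dwell(.3); print(F(),manip.current_grip_force(),manip.current_time())
im,d=manip.grab_frame("wrist"); cv2.imwrite("pics/w5.png",im[:,:,::-1])
im,d=manip.grab_frame("top"); cv2.imwrite("pics/top2.png",cv2.resize(im[100:270,280:480,::-1],(700,595)))
K=manip.get_calibration("top")
P=np.array([w("top",(u,v),d[v,u],K=K) for v in range(110,230) for u in range(290,410)]); p=np.array([inv(q) for q in P])
ok=(abs(p[:,2]-.111)<.006)&(abs(p[:,1]-.08)<.09)&(abs(p[:,0])<.085); print("frame z",np.median(p[ok,2]),ok.sum())
E
```

```text
[ 0.26 -0.18 -0.08]
grip 0.16165870189323664 29.322972893714905 [-0.77  7.63  4.86] 14.8583
0.1 [-0.06 18.67  1.85] [-0.1495  0.2259  0.0469] 0.166
0.2 [-1.   23.46  4.6 ] [-0.1495  0.2215  0.0613] 0.164
0.3 [-2.15 27.21  9.65] [-0.1495  0.2158  0.0752] 0.161
0.4 [-2.73 31.61 14.88] [-0.1496  0.2088  0.0884] 0.163
[-3.22 32.05 14.65] 30.149983763694763 16.75
frame z 0.10985 1886
```

```bash
cat >> h.py <<'E'
def swing(ths,dr,X=-.15,speed=.05):
    out=[]
    for th in ths:
        b=1.4-th; u=np.array([np.sin(b),np.cos(b)])
        manip.move_l(pr(X,.08+(.15+dr)*u[0],.025+(.15+dr)*u[1]-.019),max_speed=speed)
        f=F(); fr=f[1:]@u; ft=f[1:]@[-u[1],u[0]]; e=inv(manip.current_ee_pos())
        print(round(th,2),"dr %.1f fr %.1f ft %.1f fx %.1f"%(dr*1e3,fr,ft,f[0]),e[1:],round(manip.current_grip_width(),3))
        if np.hypot(fr,ft)>38: print("stop"); break
        dr+=np.clip(fr/12000*.7,-.002,.002)
    return dr
E
python3 - <<'E'
from h import *
dr=swing([.4,.4,.4,.4,.45,.5,.55,.6],0.001)
print(dr,manip.current_ft_torque(),manip.current_time())
E
```

```text
0.4 dr 1.0 fr 23.0 ft -6.0 fx -1.9 [0.2089 0.0885] 0.162
0.4 dr 2.3 fr 10.3 ft -3.7 fx 0.4 [0.2089 0.0888] 0.163
0.4 dr 2.9 fr 5.5 ft -5.0 fx 2.4 [0.209  0.0889] 0.164
0.4 dr 3.3 fr 1.8 ft -4.2 fx 4.7 [0.209 0.089] 0.162
0.45 dr 3.4 fr 4.8 ft -4.7 fx 3.3 [0.2049 0.0956] 0.163
0.5 dr 3.6 fr 5.2 ft -4.8 fx 1.8 [0.2006 0.1019] 0.161
0.55 dr 3.9 fr 5.4 ft -5.3 fx 3.3 [0.1959 0.108 ] 0.161
0.6 dr 4.3 fr 6.0 ft -5.1 fx 2.1 [0.191  0.1139] 0.164
0.004612548486557558 [ 1.58837601 -0.15474633 -0.01479107] 19.0583
```

View pics/w5.png

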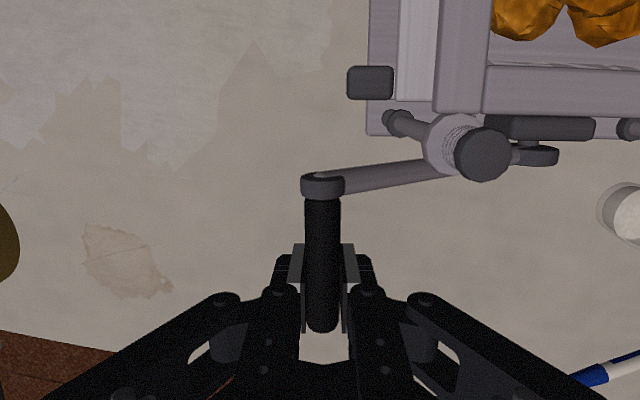

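The bar sits well in the fingers at (322,260). Following the radial force works, so I continue to the top.

```bash
python3 - <<'E'
from h import *
dr=swing(np.arange(.65,1.36,.07),.005)
dr=swing([1.4,1.4],dr)
print(dr,manip.current_time())
E
```

```text
0.65 dr 5.0 fr 4.7 ft -4.5 fx 2.6 [0.1858 0.1196] 0.165
0.72 dr 5.3 fr 6.8 ft -5.3 fx 1.8 [0.178  0.1271] 0.158
0.79 dr 5.7 fr 11.5 ft -3.8 fx 1.9 [0.1697 0.1341] 0.159
0.86 dr 6.3 fr 10.3 ft -4.7 fx 2.4 [0.1609 0.1406] 0.161
0.93 dr 6.9 fr 11.2 ft -5.2 fx 0.1 [0.1516 0.1465] 0.16
1.0 dr 7.6 fr 10.9 ft -6.1 fx 1.1 [0.1419 0.1517] 0.163
1.07 dr 8.2 fr 11.7 ft -5.3 fx 1.0 [0.1317 0.1563] 0.161
1.14 dr 8.9 fr 11.1 ft -5.0 fx 1.1 [0.1212 0.1602] 0.159
1.21 dr 9.6 fr 9.4 ft -4.7 fx 1.8 [0.1105 0.1633] 0.16
1.28 dr 10.1 fr 11.4 ft -5.4 fx 0.9 [0.0993 0.1656] 0.163
1.35 dr 10.8 fr 6.4 ft -5.2 fx 1.5 [0.0882 0.1671] 0.155
1.4 dr 11.1 fr 5.3 ft -5.8 fx 1.2 [0.0801 0.1676] 0.164
1.4 dr 11.5 fr 2.4 ft -5.3 fx 4.0 [0.0803 0.1677] 0.156
0.011602216527367879 23.6333
```

```bash
python3 - <<'E'
from h import *
from scipy.optimize import least_squares
e=np.array("""0.209  0.089 0.2049 0.0956 0.2006 0.1019 0.1959 0.108 0.191  0.1139 0.1858 0.1196 0.178  0.1271 0.1697 0.1341 0.1609 0.1406 0.1516 0.1465 0.1419 0.1517 0.1317 0.1563 0.1212 0.1602 0.1105 0.1633 0.0993 0.1656 0.0882 0.1671 0.0803 0.1677 .2259 .0469 .2215 .0613 .2158 .0752 .2088 .0884""".split(),float).reshape(-1,2)
for n in (17,21):
    s=least_squares(lambda q:np.hypot(e[:n,0]-q[0],e[:n,1]-q[1])-q[2],[.08,.01,.15]); print(s.x,np.abs(s.fun).max())
im,d=manip.grab_frame("top");K=manip.get_calibration("top"); cv2.imwrite("pics/top3.png",cv2.resize(im[100:270,280:480,::-1],(700,595)))
P=np.array([w("top",(u,v),d[v,u],K=K) for v in range(110,230) for u in range(290,410)]); p=np.array([inv(q) for q in P])
ok=(abs(p[:,2]-.111)<.006)&(abs(p[:,1]-.08)<.09)&(abs(p[:,0])<.085); print("frame z",np.median(p[ok,2]),ok.sum())
im,d=manip.grab_frame("wrist"); cv2.imwrite("pics/w6.png",im[:,:,::-1])
im,d=manip.grab_frame("scene"); cv2.imwrite("pics/s6.png",cv2.resize(im[150:260,260:440,::-1],(800,489),interpolation=cv2.INTER_CUBIC))
E
```

```text
[0.0719237  0.00971548 0.15827104] 8.40513913935581e-05
[0.07183288 0.0096996  0.15831271] 0.00034516355042266134
frame z 0.1121 2248
```

View pics/w6.png

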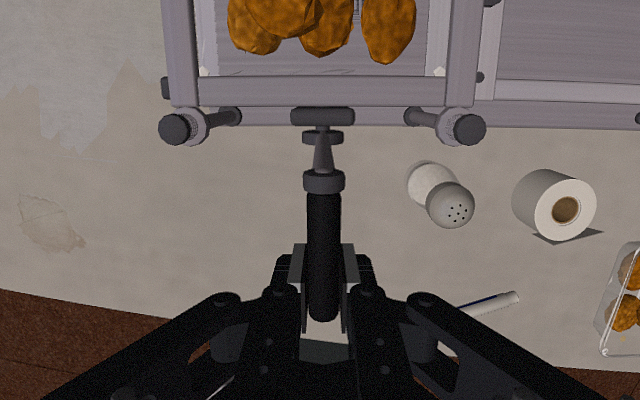

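View pics/s6.png

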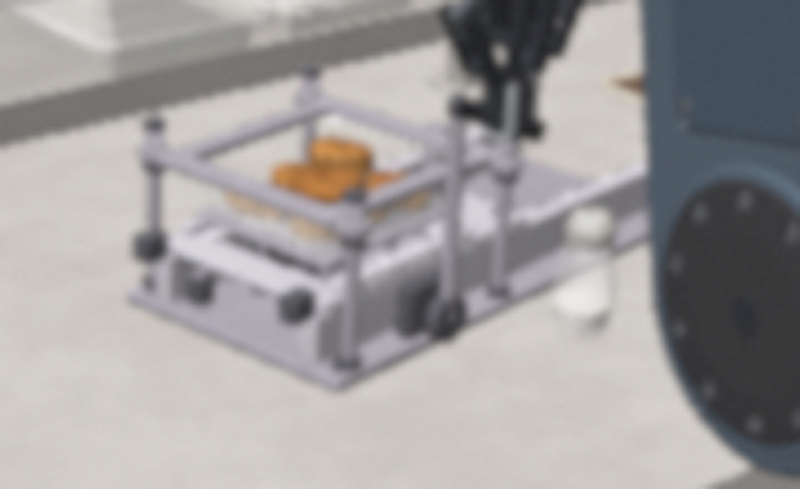

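The lever stands upright: the bar (col 323) and the pivot boss (col 322) share the wrist camera's column. The frame has risen about 2.3 mm. Shaker (450,205) and label roll (565,210) are standing. I'll check that the hold is steady, then hand in.

```bash
python3 - <<'E'
from h import *
for _ in range(2):
    manip.dwell(.7); print(inv(manip.current_ee_pos()),F(),manip.current_grip_width(),manip.current_grip_force())
im,d=manip.grab_frame("wrist");K=manip.get_calibration("wrist")
q=np.array([inv(w("wrist",(u,v),d[v,u],K=K)) for v in range(200,240,4) for u in range(310,338,3)])
print("bar top",np.median(q,0)); print("boss",np.array([inv(w("wrist",(u,117),d[117,u],K=K)) for u in (294,322,350)]),K["camera_matrix"][0])
ok=abs(q[:,1]-.08)<.006
if ok.sum()>20 and .17<np.median(q[:,2])<.195: manip.sign_off(); print("signed off",manip.current_time())
E
```

```text
[-0.1497  0.0803  0.1677] [3.74 4.96 3.  ] 0.15597872767726248 29.719473123550415
[-0.1497  0.0803  0.1677] [4.62 4.24 2.03] 0.15880649628304552 29.71850484609604
bar top [-0.12325  0.0804   0.1819 ]
boss [[-0.0908  0.103   0.0499]
 [-0.0908  0.0816  0.0503]
 [-0.0907  0.0605  0.0517]] [335.21033426   0.         323.24296442]
the job is handed in; nothing more can be done
the job is handed in; nothing more can be done
```

I've handed the job in: the carrier is home under the frame and the gripper is still holding the lever straight up. The frame is pushed up about 2.3 mm, and the bystanders weren't touched.

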